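# Dial four more copies and start the photo printer

## Task

Set the photo printer for four more copies: push the red tab of its dial round with a fingertip, clockwise, by exactly four clicks from where it stands, and leave it resting in that click stop. Then press the green start button all the way down with a fingertip and let it come back up. Only push and press: do not pinch the tab, press start only when the count is right, and leave everything else on the desk and on the printer where it is.

Things in the scene. Friction and masses are not known exactly. Their poses are not given: they have to be found in the camera images.
- printer: white compact photo printer, fixed to the desk, 190 (x) x 240 (y) x 70 (z) mm; origin at the centre of its underside, z up, its front with a low print tray (75 mm long, 18 mm high) faces its -x. On its flat top: grey dial (axis at its x 0, y +50 mm) and green start button (at x -30, y -72 mm)
- copies_dial (a joint): angle of the copies dial, rad, growing clockwise seen from above. 11 click stops at 0, 0.419, .. 4.19 (every 24 degrees, one tick mark each); it starts in one of the first four. Leaving a stop takes about 0.1 N m (3 to 5 N on the tab); past halfway it falls forward into the next stop by itself and stays. End stops just beyond 0 and 4.19
- dial_centre (a point): point on the dial's vertical axis, on the upper face of its grey disc (88 mm across, upper face 78 mm above the desk); its x axis points from the axis to the tab, so it turns with the dial. At joint value 0 this x axis is turned +120 degrees (counter-clockwise) from the printer's x axis
- tab_top (a point): middle of the top of the dial's red finger tab, 28 mm from the axis. The tab is a radial fin fixed on the disc: 24 mm long (16 to 40 mm from the axis), 12 mm thick, standing 19 mm above the disc, its top 97 mm above the desk, with a white line along it. Its counter-clockwise face is the one to push
- start_button (a joint): travel of the green start button: 0 m up, 0.006 m fully down; springs back; fully down takes about 4 N
- start_button_top (a point): centre of the top of the green start button, 28 mm across, standing in a grey collar 44 mm across; its top is 92 mm above the desk when up
- eraser: blue eraser, 45 x 22 x 14 mm, lying on the far right part of the photo printer's top; loose, to be left alone; origin at the centre of its underside
- water_bottle: clear bottle with green label, 64 mm across, 190 mm tall; loose, to be left alone; origin at the centre of its underside
- pen_cup: blue ceramic cup, empty, 76 mm across, 95 mm tall; loose, to be left alone; origin at the centre of its underside
- stylus: white stylus pen, 150 mm long, 9 mm thick, lying on the card stack; loose, to be left alone; origin at the centre of its underside
- card_stack: stack of red cards, 100 x 148 x 18 mm, lying on the desk; loose, to be left alone; origin at the centre of its underside
- cartridge: black ink cartridge, 50 x 30 x 45 mm, standing on the desk close to the left side of the photo printer; loose, to be left alone; origin at the centre of its underside
- stapler: orange and black stapler, 130 x 34 x 44 mm; loose, to be left alone; origin at the centre of its underside

How it is judged (in metres and radians):
On the way, in this order (a step that is already met when the one before it is completed fails the run):
1. the dial rests four clicks clockwise of where it began (distance of tab_top from where it was at the start of the episode between 0.0399 and 0.0433 m and velocity of joint copies_dial between -0.2 and 0.2 rad/s), for 0.2 s.
2. the start button is pressed fully down (distance of tab_top from where it was at the start of the episode between 0.0399 and 0.0433 m and value of joint start_button above 0.0045 m), for 0.04 s.
At the end, for the whole second after the job is handed in: the dial rests four clicks (96 degrees, within 5 degrees) clockwise of its start, and the start button, having been pressed to at least 4.5 mm after that, is up again (within 1.5 mm) (distance of tab_top from where it was at the start of the episode between 0.0399 and 0.0433 m and velocity of joint copies_dial between -0.1 and 0.1 rad/s and value of joint start_button below 0.0015 m); the robot touches nothing.
It fails at once if the tab is pinched (more than 6 N on both of its sides at once) (contact force between the fingers and copies_dial_c16 above 6 N and contact force between the fingers and copies_dial_c17 above 6 N).
It fails at once if the start button is pressed (over 3.5 mm) while the dial is not four clicks on (value of joint start_button above 0.0035 m and not (distance of tab_top from where it was at the start of the episode between 0.0399 and 0.0433 m)).
It fails at once if a bystander is moved by more than 20 mm (distance of any of eraser, water_bottle, pen_cup, stylus, card_stack, cartridge, stapler from where it was at the start of the episode above 0.02 m).
It also fails if it takes over 64 s, if anything falls off the work surface, if the arm or the gripper's body presses on something with over 40 N, if the wrist force passes 120 N, or if a joint passes its speed limit or range.

## Robot

A 6-joint arm with a two-finger parallel gripper is mounted at the origin on the work surface. World frame = base frame: x ahead of the robot, y to its left, z up, the work surface at z = 0. Lengths are in mm, angles in rad, forces in N, time in s.
With the tool pointing down it reaches from about 275 to 850 mm from the base axis. Payload 19 kg.
Tool frame: the origin (TCP) lies midway between the tips of the shut fingers; the grasp point (between the pads) lies 19 mm behind it (bot.grip_point_offset is the distance from the TCP to the grasp point, in mm); z points along the fingers, y is the line along which they close (so a half turn about z gives the same grasp; the last joint's range is limited). The gripper opens to 85 mm and grips with 20 to 120 N. Pads are 22 mm wide; open, the fingers measure 114 mm over their backs; the gripper's body (76 mm by 85 mm) begins 54 mm behind the grasp point. The pads swing forward as they close: fully open they stand 13 mm farther back than shut.
Start: joints at [1.082, 0.15, 1.437, -0, 1.554, -0.134], TCP at [199.759, 539.154, 231.267] pointing down, gripper open.
Joint ranges: [-2.8, 2.8], [-0.68, 2.1], [0.12, 2.68], [-1.39, 4.53], [0.16, 2.79], [-2.81, 2.81]. Speed limits (rad/s): [1.89, 1.89, 2.22, 3.01, 3.01, 3.01].

## Interface

Orientations are given as a rotation vector (axis times angle).
In Python, from bench import bot, status, camera gives the robot as it stands. The module is installed in compiled form; this text tells all that it offers. Calls block until the motion is done:
- bot.move_pose(position, orientation): joint-space move of the TCP to a pose.
- bot.movel(position, frame=None, speed=150, threshold=None): straight line of the TCP; frame=None keeps the orientation; speed is the mean speed in mm/s. With threshold (N) it stops when the force on the tool has changed by that much, and returns True; else False.
- bot.goto_joints(angles): joint-space move.
- bot.command_gripper(opening, force=None): opening from 0.0 (shut) to 1.0 (fully open); force is the grip in N (None keeps the last); returns when the fingers have stopped.
- bot.sleep(seconds).
- bot.ik(position, orientation): joint angles nearest the present ones, or None.
- status.observe(): the state.
- camera(name): name is "side" or "top" or "wrist"; returns a dict with "img" (420x560x3 uint8, blue, green, red), "fovy" (degrees; the focal length in pixels is half the picture's height over the tangent of half this angle, whatever the lens; pixels are square), "cx", "cy" (the principal point, pixels), "distortion" ([k1, k2, p1, p2, k3] as OpenCV has them; the pictures are not rectified), "R" (3x3) and "t" (3): a world point X has camera coordinates R X + t. Camera axes: x right, y down, z forward; pixel columns grow to the right and rows downward; lengths in mm; the calibration is good to about 2 mm. A picture is of the moment at which its call begins. There is no depth.
A pose or a line that the arm cannot do raises bot.Unreachable and nothing moves.
- bot.hand_in(): hands the job in; it is judged then, once.
The state is a dict: "t": time; "qpos": joint angles; "qd": joint speeds; "joint_torque": joint torques, N m; "tcp_pos": TCP position; "ee_rot": TCP orientation; "contact_force": force on the tool from outside, world axes, zero at the start; "wrist_torque": the same for the moment, N m; "finger_gap": opening from 0.0 (shut) to 1.0 (fully open); "gripper_force": force on a finger pad.
Only numpy, scipy, OpenCV 4.12 (cv2) and the standard library are available. Lean on these libraries where they do the work, as an engineer would, in place of code of your own. Each camera call takes 0.05 s, during which the arm holds its last target. There are 200 camera calls.

## Working session

There is one attempt and no reset: what is moved stays moved. The work goes in short steps, each a Python script; the robot and the scene stay as the last script left them, time stands still between calls to the robot, and variables do not carry over. Pictures are saved under pics/ and viewed, at most 10 in all, crops included, and the job is handed in when it is done.

```bash
mkdir -p pics
cat > h.py <<'E'
import numpy as np, cv2
from bench import bot, status, camera
def K(c):
    f=210/np.tan(np.radians(c["fovy"])/2); return np.array([[f,0,c["cx"]],[0,f,c["cy"]],[0,0,1]])
def cast(c,px,z):
    p=cv2.undistortPoints(np.array(px,float).reshape(-1,1,2),K(c),np.array(c["distortion"],float)).reshape(-1,2)
    R=np.array(c["R"]);t=np.array(c["t"]).ravel(); C=-R.T@t
    d=np.c_[p,np.ones(len(p))]@R
    return C+d*((z-C[2])/d[:,2])[:,None]
def proj(c,X):
    return cv2.projectPoints(np.array(X,float).reshape(-1,1,3),cv2.Rodrigues(np.array(c["R"],float))[0],np.array(c["t"],float).ravel(),K(c),np.array(c["distortion"],float))[0].reshape(-1,2)
def blobs(c,lo,hi,amin=30):
    m=cv2.inRange(cv2.cvtColor(c["img"],cv2.COLOR_BGR2HSV),lo,hi)
    n,l,s,ce=cv2.connectedComponentsWithStats(m)
    return [(s[i],ce[i],l==i) for i in range(1,n) if s[i][4]>=amin]
E
python3 - <<'E'
from h import *
a=camera("top");b=camera("side")
cv2.imwrite("pics/top.png",a["img"]);cv2.imwrite("pics/side.png",b["img"])
for c in(a,b):
    print(c["fovy"],-np.array(c["R"]).T@np.array(c["t"]).ravel())
    for n,lo,hi in(("red",(0,120,80),(8,255,255)),("red2",(172,120,80),(180,255,255)),("green",(40,80,50),(85,255,255))):
        for s,ce,_ in blobs(c,lo,hi): print(n,s,ce.round(1))
s=status.observe();print(s["t"],s["ee_rot"])
E
```

```text
46.419924256765555 [ 424.4634267    -5.89013794 1177.96490231]
red [280 241  39  25 790] [299.  253.2]
red [ 402  243   35   48 1109] [419.8 266.3]
red [ 433  251   39   50 1266] [451.4 275.5]
green [490 121  63   8  84] [519.8 124.5]
green [330 206  12  13 117] [335.8 211.9]
56.34576269999775 [341.99532378 548.03481315 712.93252032]
red [359 137  33  22  97] [373.8 146.7]
red [345 151  33  12  58] [358.1 156.1]
red [311 219  32  32 157] [326.2 235.5]
red2 [361 138  37  20 327] [379.4 147.7]
red2 [154 143  24  29 140] [162.6 158.5]
red2 [346 152  40  24 453] [365.7 163.4]
red2 [142 162   7  15  33] [144.  167.5]
red2 [146 168  14  25  89] [151.1 178.6]
red2 [163 170  15  13  59] [169.8 174.7]
red2 [115 183  36  29 191] [131.6 199.1]
red2 [155 183  11   8  34] [160.3 186.9]
red2 [128 203  10  13  43] [131.7 208.6]
red2 [137 211  12  10  39] [141.3 214.4]
red2 [314 220  27  30 429] [326.8 234.3]
green [296 177  11   9  84] [301.1 181. ]
green [134 355  32  24 221] [148.6 369. ]
0.1 [-5.54330472e-01 -3.09198980e+00  1.56520046e-03]
```

View pics/top.png

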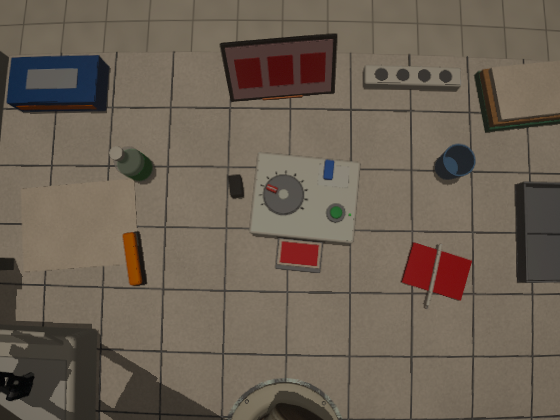

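View pics/side.png

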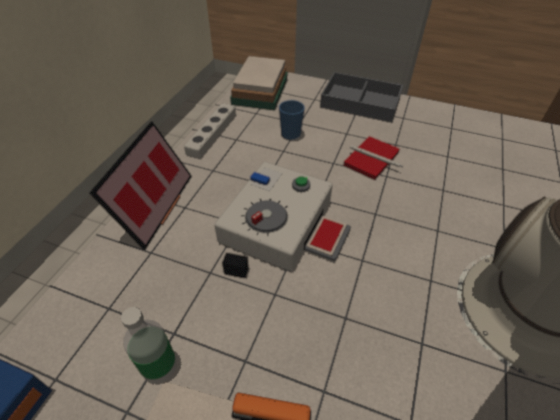

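The top view shows the dial at about (283,194), the red tab at (271,188), the green button at (336,212) and the eraser at (328,170). The side view agrees. Next I'll compute rough positions and take a wrist view.

Run:
```python
from h import *
a=camera("top")
print(cast(a,[(283,194)],78).round(1),cast(a,[(271,188)],97).round(1)); D=cast(a,[(283,194)],78)[0]
print(cast(a,[(335.8,211.9)],92).round(1), "corners",cast(a,[(258,153),(359,160),(353,242),(251,234)],70).round(1).tolist())
bot.command_gripper(0.0)
print("shut")
rv=cv2.Rodrigues(np.array([[0,1,0],[1,0,0],[0,0,-1.]]))[0].ravel()  # tool x=world y
best=None
for ang in np.radians([0,90,-90,180]):
    R=np.array([[np.cos(ang),np.sin(ang),0],[np.sin(ang),-np.cos(ang),0],[0,0,-1.]])
    rv=cv2.Rodrigues(R)[0].ravel(); q=bot.ik([D[0]-40,D[1]-20,320],rv)
    print(ang,None if q is None else np.round(q,2))
    if q is not None and (best is None or abs(q[5])<abs(best[0])): best=(q[5],rv)
bot.move_pose([D[0]-40,D[1]-20,320],best[1])
c=camera("wrist");cv2.imwrite("pics/w1.png",c["img"]);print(-np.array(c["R"]).T@np.array(c["t"]).ravel(),status.observe()["tcp_pos"],status.observe()["t"])
```

```text
[[576.   11.5  78. ]] [[586.4  38.2  97. ]]
[[ 535.7 -107.1   92. ]] corners [[671.6, 71.0, 70.0], [658.9, -161.9, 70.0], [470.1, -148.7, 70.0], [484.5, 82.6, 70.0]]
shut
0.0 [-0.16  0.05  1.37 -0.    1.72  1.41]
1.5707963267948966 [-0.16  0.05  1.37 -0.    1.72 -0.16]
-1.5707963267948966 None
3.141592653589793 [-0.16  0.05  1.37  0.    1.72 -1.73]
[536.31146371  63.97823954 463.24420606] [535.96092647  -7.76368191 319.9165518 ] 3.275
```

View pics/w1.png

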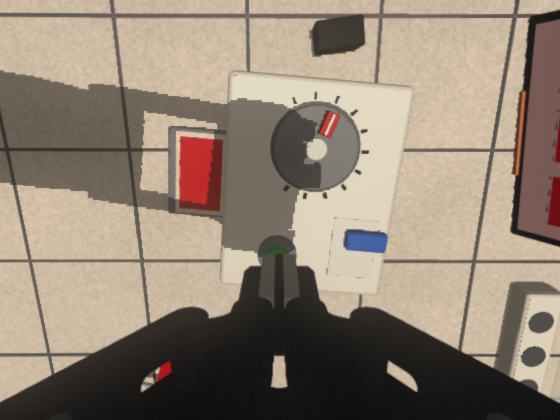

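The wrist view puts the dial disc at about (316,147), the tab at (330,124) and the eraser at (366,241). The fingertips hide part of the button at about (277,247). Next I'll refine the dial and tab positions.

Run:
```python
from h import *
c=camera("wrist")
hsv=cv2.cvtColor(c["img"],cv2.COLOR_BGR2HSV)
for s,ce,m in blobs(c,(0,120,60),(10,255,255))+blobs(c,(170,120,60),(180,255,255)):
    if 300<ce[0]<345 and ce[1]<180: print("tab",s,ce.round(1))
# white line on the tab
roi=np.zeros((420,560),np.uint8); roi[108:140,318:342]=1
w=((hsv[...,1]<90)&(hsv[...,2]>130)&(roi>0)).astype(np.uint8)
n,l,s,ce=cv2.connectedComponentsWithStats(w); print(s[1:].tolist(),ce[1:].round(1).tolist())
# disc: dark low-sat region
m=cv2.inRange(hsv,(0,0,0),(180,255,120)); m[:,:296]=0
cap=cv2.inRange(hsv,(0,0,120),(180,80,255)); n,l,s,ce=cv2.connectedComponentsWithStats(cap)
for i in range(1,n):
    if 300<ce[i][0]<335 and 130<ce[i][1]<165 and s[i][4]>50: print("cap",s[i],ce[i].round(1))
g=cv2.GaussianBlur(cv2.cvtColor(c["img"],cv2.COLOR_BGR2GRAY),(5,5),1)
h=cv2.HoughCircles(g,cv2.HOUGH_GRADIENT,1.5,100,param1=80,param2=25,minRadius=38,maxRadius=50)
print("circ",h)
for x,y,r in (h[0] if h is not None else []): print(cast(c,[(x,y)],78).round(1), r)
D=cast(c,[(315.5,146.5)],78)[0]; print(D)
print("corners",cast(c,[(231,72),(412,88),(379,293),(221,281)],70).round(1).tolist())
v=c["img"][95:200,262:372];cv2.imwrite("pics/crop.png",cv2.resize(v,None,fx=5,fy=5,interpolation=cv2.INTER_CUBIC))
```

```text
tab [319 111  16  25 154] [325.7 122.4]
tab [326 114  14  24 104] [333.  125.9]
[[318, 108, 20, 16, 87], [340, 108, 2, 2, 3], [324, 114, 12, 21, 58], [332, 114, 10, 26, 107], [335, 135, 1, 1, 1], [324, 136, 3, 2, 3], [328, 137, 4, 2, 5], [318, 138, 6, 2, 10]] [[322.6, 112.9], [340.7, 108.3], [329.7, 124.0], [338.3, 127.7], [335.0, 135.0], [325.0, 136.7], [329.8, 137.8], [320.1, 138.6]]
cap [ 298  106   60   82 2562] [331.1 146.4]
circ [[[315.75 144.75  44.15]
  [180.75 173.25  40.85]
  [ 86.25 300.75  49.1 ]]]
[[574.5  15.4  78. ]] 44.15
[[433.4 -14.7  78. ]] 40.85
[[ 312.6 -166.    78. ]] 49.1
[574.32836866  13.55861176  78.        ]
corners [[488.8, 86.2, 70.0], [670.4, 71.2, 70.0], [655.4, -160.1, 70.0], [469.0, -144.7, 70.0]]
```

View pics/crop.png

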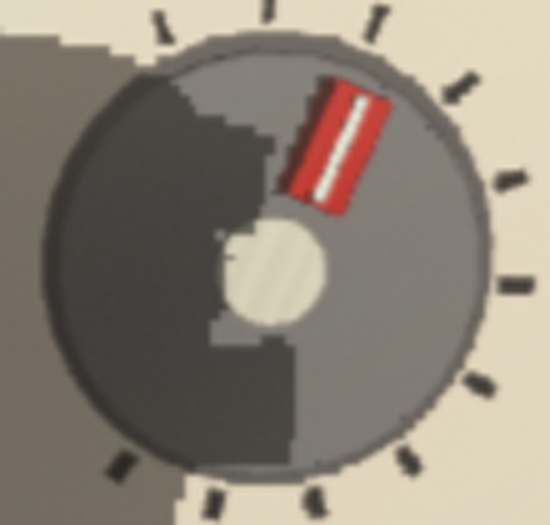

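The crop shows the tab on the third tick at about 68°, so its target is about -28°. The dial centre is at about (575.5,12). I'll push in steps now.

```bash
cat > push.py <<'E'
from h import *
D=np.array([575.5,12.]); 
def pose(phi,z,r=33,off=17):
    p=np.radians(phi);u=np.array([np.cos(p),np.sin(p)]);v=np.array([-u[1],u[0]])
    R=np.array([[v[0],u[0],0],[v[1],u[1],0],[0,0,-1.]])
    return [*(D+r*u+off*v),z],cv2.Rodrigues(R)[0].ravel()
E
python3 - <<'E'
from push import *
P=pose(68+24,160);bot.move_pose(*P)
print(bot.movel(pose(68+24,86)[0],speed=60,threshold=8),status.observe()["tcp_pos"])
for phi in np.arange(88,-10,-4):
    p,o=pose(phi,86);bot.movel(p,frame=o,speed=25)
    s=status.observe();f=s["contact_force"];a=np.radians(phi)
    print(phi,np.round(f,1),"tang %.1f"%(f@[-np.sin(a),np.cos(a),0]),round(s["t"],1))
    if np.linalg.norm(f)>20: print("STOP");break
c=camera("side");cv2.imwrite("pics/s2.png",cv2.resize(c["img"][140:280,200:400],None,fx=4,fy=4))
E
```

```text
False [557.53282918  44.36543094  86.39450989]
88 [1.  0.5 0.1] tang -1.0 6.4
84 [-0.4 -0.8  0.4] tang 0.4 6.6
80 [-0.   0.3 -1.3] tang 0.1 6.9
76 [-0.1  0.3 -0.1] tang 0.2 7.1
72 [-0.4  0.   0.2] tang 0.4 7.4
68 [-2.9  0.1  1.1] tang 2.7 7.6
64 [-3.2 -1.4 -0.1] tang 2.3 7.9
60 [ 0.9 -0.1 -0.6] tang -0.8 8.1
56 [-1.   0.5  0.6] tang 1.1 8.4
52 [-0.7  0.1  0.4] tang 0.6 8.6
48 [ 0.3  0.  -0.6] tang -0.2 8.9
44 [-1.7  1.7  0.3] tang 2.4 9.1
40 [-2.9  0.6 -0.8] tang 2.3 9.4
36 [-1.1 -0.7 -0. ] tang 0.1 9.6
32 [0.2 1.  0.9] tang 0.7 9.9
28 [0.5 0.1 0.2] tang -0.2 10.1
24 [0.  0.2 0.5] tang 0.1 10.4
20 [-0.5  0.   1.1] tang 0.2 10.6
16 [-1.7  1.7  0.6] tang 2.1 10.9
12 [-1.5  1.  -0.2] tang 1.3 11.1
8 [0.2 0.1 0.4] tang 0.1 11.4
4 [-0.8 -0.5 -0.3] tang -0.4 11.6
0 [ 0.8  0.3 -0.5] tang 0.3 11.9
-4 [0.  0.1 0.6] tang 0.1 12.1
-8 [-0.1  1.8 -1. ] tang 1.7 12.4
```

View pics/s2.png

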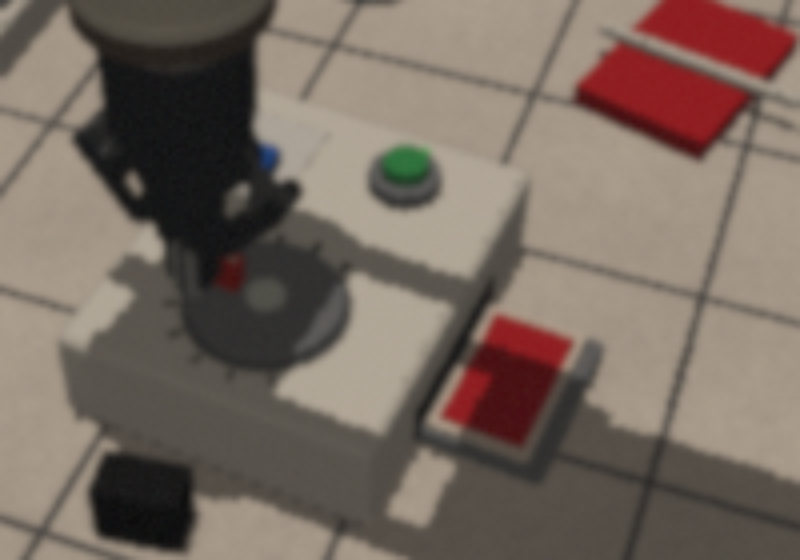

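The side view shows the finger behind the red tab, with the dial three clicks on. Force is rising for the fourth click, so I'll finish the push and look again.

Run:
```python
from push import *
for phi in (-11,-14,-17,-20):
    p,o=pose(phi,86);bot.movel(p,frame=o,speed=25)
    f=status.observe()["contact_force"];a=np.radians(phi)
    print(phi,np.round(f,1),"tang %.1f"%(f@[-np.sin(a),np.cos(a),0]))
p,o=pose(-10,86);bot.movel(p,frame=o,speed=60)
bot.movel(p[:2]+[180],speed=150)
R=np.array([[0,1,0],[1,0,0],[0,0,-1.]])
bot.move_pose([535.3,-80,320],cv2.Rodrigues(R)[0].ravel())
c=camera("wrist");cv2.imwrite("pics/w2.png",c["img"])
b=camera("top")
r=[x for x in blobs(b,(0,110,60),(12,255,255),8) if 255<x[1][0]<312 and 165<x[1][1]<225]
for s,ce,_ in r:
    P=cast(b,[ce],97)[0];print("top tab",s,P.round(1),np.degrees(np.arctan2(P[1]-12,P[0]-575.5)))
for s,ce,_ in blobs(c,(0,120,60),(10,255,255)): print(s,ce.round(1),cast(c,[ce],97).round(1))
for s,ce,_ in blobs(c,(40,80,40),(85,255,255)): print("green",s,ce.round(1),cast(c,[ce],92).round(1))
print(status.observe()["t"])
```

```text
-11 [-1.1  0.8 -0.6] tang 0.6
-14 [0.1 0.5 0.3] tang 0.5
-17 [-0.1 -0.4  0. ] tang -0.4
-20 [-1.4 -0.6  0.5] tang -1.0
[526  22  15  94 525] [533.2  68.3] [[768.7  15.5  97. ]]
[ 175   72   46   82 3447] [197. 112.] [[457.9 -22.9  97. ]]
[332  78  29  23 287] [345.5  88.8] [[598.   -1.9  97. ]]
[158 296  72  24 641] [186.1 307.5] [[ 432.6 -233.8   97. ]]
[152 360  19  13  30] [161.6 365.4] [[ 398.7 -310.3   97. ]]
green [265 183  26  26 529] [277.5 195.3] [[ 534.3 -106.1   92. ]]
15.3917
```

View pics/w2.png

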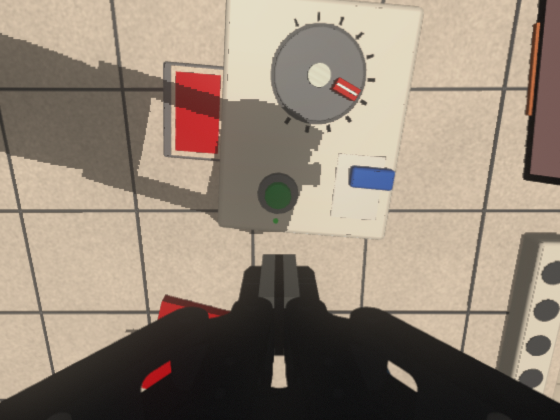

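The wrist view shows the tab pointing at the tick at (363,101). That is index 6, four clicks on from index 2. The button at (277,195) works out to (535,-106.3), so I'll press it.

Run:
```python
from push import *
B=[535,-106.3]
bot.movel(B+[110],speed=150); bot.sleep(0.2)
for z in (93,91,90,89,88,87,86.3,85.5,84.5,83.5):
    bot.movel(B+[z],speed=20);bot.sleep(0.1)
    s=status.observe();print(z,s["tcp_pos"].round(1) if hasattr(s["tcp_pos"],'round') else s["tcp_pos"],np.round(s["contact_force"],1))
    if s["contact_force"][2]>12: break
bot.sleep(0.2)
bot.movel(B+[200],speed=100)
bot.movel([470,-20,330],speed=150);bot.sleep(.3)
c=camera("wrist");cv2.imwrite("pics/w3.png",c["img"]);print(status.observe()["t"])
```

```text
93 [ 535.1 -106.3   93.1] [0.8 0.1 0.9]
91 [ 535.1 -106.3   91.1] [ 1.  -0.5  1.7]
90 [ 535.1 -106.3   90. ] [ 0.4 -0.6  2.3]
89 [ 535.  -106.3   89. ] [ 1.6 -0.2  2.2]
88 [ 535.1 -106.3   88.1] [ 0.7 -1.4  2.3]
87 [ 535.  -106.3   87. ] [ 2.  -0.9  4.2]
86.3 [ 535.  -106.3   86.3] [ 1.1 -0.2  3.6]
85.5 [ 535.1 -106.3   85.9] [-1.6  0.6 10.8]
84.5 [ 535.2 -106.4   85.7] [-5.6  1.8 20.6]
24.1833
```

View pics/w3.png

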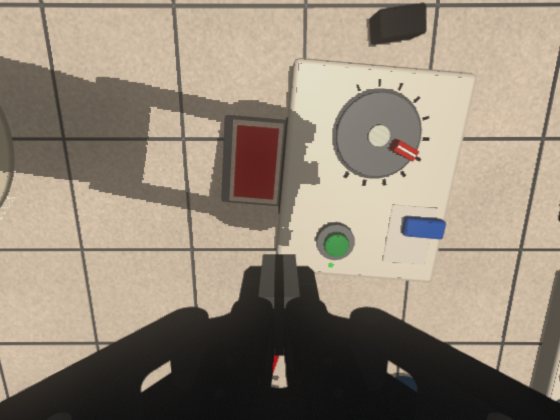

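The button bottomed out at about 86 mm and has come back up, seen at (337,244). The tab is still at the four-click stop, at (405,150), and the arm is clear of everything.

```bash
python3 -c "
from bench import bot
print(bot.hand_in())"
```

```text
the job is handed in; nothing more can be done
None
```

I pushed the dial four clicks clockwise, pressed the start button fully down and let it come back up, then handed the job in; the hand-in call returned no verdict.

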